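# Check a lead spindle's thread with the pitch comb

## Task

Take by its grip the pitch comb whose teeth match the spindle's coarse thread (the one with five broad teeth; leave the other comb and everything else on the bench alone), lay it flat on the stand's rest ledge near the middle of the thread and slide it teeth first into the threads, feeling for the grooves. Press it gently home for about a second (some 5 N; never force it, 20 N is too much) to check that the whole row of teeth sits fully in and flat, then let go and leave it seated there.

Things in the scene. Friction and masses are not known exactly. Their poses are not given: they have to be found in the camera images.
- coarse_comb: the coarse pitch comb: a loose bright steel plate 6 mm thick, 66 mm deep (x from 0 to 66) and 70 mm wide (y), 0.2 kg, lying flat on the black mat (2 mm thick). Five teeth 12 mm apart (y = -24, -12, .. 24 mm) stick out 5 mm from its -x edge, 3 mm wide at the tip, 4.2 mm at the root. Origin: underside, middle of the toothed edge at the tooth roots; z up
- coarse_comb_grip (a point): point in the upright grip bar on the coarse comb, at (50, 0, 30) mm in the comb's frame. The bar is 12 mm thick (along the comb's x), 36 mm wide (y), and stands from 6 mm (the plate's top) to 44 mm above the comb's underside
- coarse_comb_left_tip (a point): tip of the coarse comb's outermost tooth on its +y side, at (-5, 24, 3) mm in the comb's frame
- coarse_comb_right_tip (a point): tip of its outermost tooth on the -y side, at (-5, -24, 3) mm in the comb's frame
- stand: checking stand, fixed to the bench: grey base plate 170 x 240 x 12 mm (x, y, z), origin under its centre. On its +x side is a flat rest ledge for the comb; on its -x side a threaded spindle lies along y in two vee blocks. A comb flat on the ledge, teeth towards the spindle (axes parallel to the stand's), meets the thread at the height of its axis
- ledge (a point): centre of the top face of the aluminium rest ledge, 37 mm above the bench; the flat top reaches 47.5 mm either way along the stand's x and 75 mm along its y; axes as the stand's
- cradle: the vee blocks and the spindle in them, fixed to the stand; origin on the spindle's axis, midway (stand frame (-45, 0, 40) mm). Spindle: steel, 40 mm outside diameter, thread from y = -70 to +70 mm, pitch 12 mm, plain ridges with 6.4 mm wide crests; grooves 5.2 mm deep, 5.6 mm wide at the mouth, 4.2 mm at the bottom. Where the grooves lie along y differs each time; it stays put under a gentle push
- thread_axis (a point): same point as the cradle's origin; x points from the spindle over the ledge, y along the spindle, z up. A comb fully home has its tooth tips 15 mm from the axis (x = 15 mm) and its edge on the crests, 20 mm from the axis; tooth tips standing on crests are at 20 mm
- fine_comb: the other pitch comb, same plate and grip as the coarse one but with nine small teeth 7 mm apart and 3.5 mm long: it does not fit the spindle; origin as on the coarse comb
- screwdriver: loose screwdriver, 200 mm, lying on the bench between mat and stand; origin under its middle
- wrench: loose spanner, 180 mm, lying on the bench right of the stand; origin under its middle
- big_nut: loose round steel collar nut, 36 mm across, 18 mm high, on the mat's left edge; origin under its centre
- solder_reel: loose metal reel, 56 mm across, 32 mm high; origin under its centre
- tin: closed metal tin, 68 mm across, 60 mm high, right of the stand; origin under its centre
- pliers: loose pliers with black handles, about 140 mm long, 16 mm high; origin at the pivot
Not all that is in view belongs to the job. Leave any purple, red or turquoise look-alike of the coarse_comb alone.

How it is judged:
By the outcome, as a careful person would: the job done as asked, in the order asked, and still so for the second after the job is handed in, with the robot touching nothing.
It also fails if it takes over 64 s, if anything falls off the work surface, if the arm or the gripper's body presses on something with over 40 N, if the wrist force passes 120 N, or if a joint passes its speed limit or range.

## Robot

A 6-joint arm with a two-finger parallel gripper is mounted at the origin on the work surface. World frame = base frame: x ahead of the robot, y to its left, z up, the work surface at z = 0. Lengths are in mm, angles in rad, forces in N, time in s.
With the tool pointing down it reaches from about 375 to 900 mm from the base axis. Payload 3.1 kg.
Tool frame: the origin (TCP) lies midway between the tips of the shut fingers; the grasp point (between the pads) lies arm.hold_point_z behind it (arm.hold_point_z is the distance from the TCP to the grasp point, in mm); z points along the fingers, y is the line along which they close (so a half turn about z gives the same grasp; the last joint's range is limited). The gripper opens to 85 mm and grips with 20 to 120 N. Pads are 22 mm wide; open, the fingers measure 114 mm over their backs; the gripper's body (76 mm by 85 mm) begins 54 mm behind the grasp point. The pads swing forward as they close: fully open they stand 13 mm farther back than shut.
Start: joints at [-1.512, 0.527, 1.433, -0, 1.181, -0.178], TCP at [146.646, -607.529, 231.31] pointing down, gripper open.
Joint ranges: [-3.08, 3.08], [-0.75, 2.2], [0.22, 2.44], [-1.43, 4.57], [0, 2.65], [-2.85, 2.85]. Speed limits (rad/s): [2.79, 2.79, 3.14, 3.14, 3.14, 3.14].

## Interface

Orientations are given as a rotation vector (axis times angle).
In Python, from rig import arm gives the robot as it stands. The module is installed in compiled form; this text tells all that it offers.
- The arm moves only by the shell command python3 -m handwheel 'ROWS'. ROWS is text: rows parted by semicolons, each of 7 numbers parted by spaces: the shift along the world's x, y, z in cm, then the turn, a rotation vector about the world's x, y, z in degrees, then the gripper command: -1 is shut, 1 is fully open, values between are in proportion. In form: dx dy dz wx wy wz jaw; .... A call has 1 to 8 rows; each row shifts and turns the commanded pose from where the row before left it; what a row does not reach is not made up. A row lasts 1/10 s, in which the tool goes at most 50 mm and 8.59 degrees, less where a joint would pass 70% of its speed; a pose out of reach is approached as far as the arm can. A call is refused whole if a number of a shift passes 5 or a number of a turn 8.59, either way. A call with a gripper value outside its range is refused whole. The fingers move at their own pace and stop on an object; the grip force is fixed at half the most. Time passes only in rows, so rows that do not move let the fingers close. It gives the time, the measured TCP pose, the force, the opening and the grip force at its end, in the units of the state.
- arm.observe(): the state, without advancing time (a new reading comes with each control period).
- arm.get_image(name): name is "scene" or "side" or "wrist"; returns (picture, depth): 480x640x3 uint8, blue, green, red; 480x640 float32, mm along the optical axis (not along the pixel's ray), 0 where there is no reading.
- arm.get_calibration(name): a dict with "intrinsics" (3x3 intrinsics, pixels), "camera_from_world" (4x4, takes a point from world to camera coordinates); the wrist camera has in their place "mount" (4x4, takes a point from camera to tool coordinates, whose origin is the TCP and whose axes are the flange's). Camera axes: x right, y down, z forward; pixel columns grow to the right and rows downward; lengths in mm; the calibration is good to about 2 mm. A picture is of the moment at which its call begins: read the wrist's pose just before it. get_calibration takes no time and is no camera call.
- arm.job_done(): hands the job in; it is judged then, once.
The state is a dict: "time": time; "joints": joint angles; "dq": joint speeds; "effort": joint torques, N m; "eef_pos": TCP position; "eef_rot": TCP orientation; "contact_force": force on the tool from outside, world axes, zero at the start; "wrist_torque": the same for the moment, N m; "gripper_width": opening from 0.0 (shut) to 1.0 (fully open); "grasp_force": force on a finger pad.
Only numpy, scipy, OpenCV 4.12 (cv2) and the standard library are available. Lean on these libraries where they do the work, as an engineer would, in place of code of your own. Each camera call takes 0.05 s, during which the arm holds its last target. There are 200 camera calls.

## Working session

There is one attempt and no reset: what is moved stays moved. The work goes in short steps, Python scripts to look and compute and a shell command to move; the robot and the scene stay as the last step left them, time stands still between calls to the robot, and variables do not carry over. Pictures are saved under pics/ and viewed, at most 10 in all, crops included, and the job is handed in when it is done.

```bash
mkdir -p pics; python3 - <<'E'
from rig import arm
import cv2,numpy as np
print(arm.observe(), arm.hold_point_z)
for n in("scene","side"):
    p,d=arm.get_image(n); cv2.imwrite(f"pics/{n}0.png",p); np.save(f"{n}0.npy",d)
    print(n,arm.get_calibration(n))
print(arm.get_calibration("wrist"))
E
```

```text
{'time': 0.0, 'joints': array([-1.51251641e+00,  5.28476429e-01,  1.43391578e+00,  7.81622135e-06,
        1.18141515e+00, -1.78466401e-01]), 'dq': array([-0.00102239,  0.00027925, -0.00028682,  0.00091386, -0.00016822,
        0.00065536]), 'effort': array([ 2.12985742e-04, -4.42351699e+01, -1.78027439e+01, -1.36200456e-04,
        8.35014362e-03, -6.08470287e-06]), 'eef_pos': array([ 146.59617996, -606.81557298,  230.32304272]), 'eef_rot': array([-3.11741376e+00, -3.70746712e-01, -2.20107723e-04]), 'contact_force': array([ 0.92661964,  0.06535725, -0.54867201]), 'wrist_torque': array([-0.00952037, -0.02286806,  0.03755065]), 'grasp_force': 0.0, 'gripper_width': 0.9988591915684092} 18.700000000000003
scene {'intrinsics': array([[537.33746532,   0.        , 308.68509428],
       [  0.        , 537.33746532, 235.33119594],
       [  0.        ,   0.        ,   1.        ]]), 'camera_from_world': array([[ 2.33395870e-01,  9.72227872e-01, -1.73012484e-02,
        -1.48225267e+02],
       [ 7.91669121e-01, -2.00321511e-01, -5.77175273e-01,
        -3.71130038e+02],
       [-5.64611699e-0
[... 508 characters left out ...]
5e+02],
       [ 4.84673900e-01, -4.61190712e-01, -7.43232357e-01,
         8.96998532e+02],
       [ 0.00000000e+00,  0.00000000e+00,  0.00000000e+00,
         1.00000000e+00]])}
{'intrinsics': array([[346.99895565,   0.        , 325.56269328],
       [  0.        , 346.99895565, 232.49496007],
       [  0.        ,   0.        ,   1.        ]]), 'mount': array([[-1.33723217e-04, -9.61176628e-01, -2.75933819e-01,
         6.99192030e+01],
       [ 9.99999913e-01, -2.37451072e-04,  3.42506821e-04,
         1.13888739e-01],
       [-3.94730332e-04, -2.75933749e-01,  9.61176576e-01,
        -1.42478518e+02],
       [ 0.00000000e+00,  0.00000000e+00,  0.00000000e+00,
         1.00000000e+00]])}
```

View pics/scene0.png

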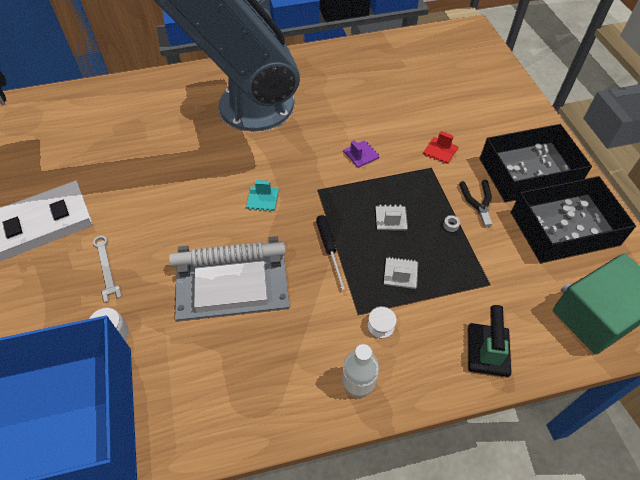

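View pics/side0.png

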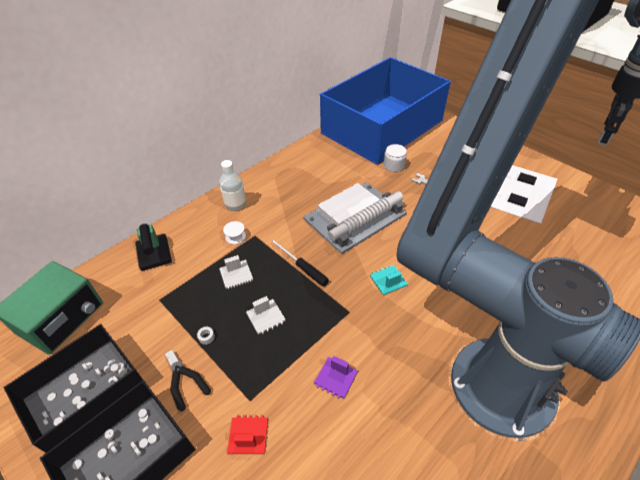

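The scene view shows two bright combs on the mat, at about (391,217) and (401,273). In the side view they are at about (266,314) and (236,271). The stand is at (231,280) in the scene view. I'll enlarge both combs to count teeth.

```bash
python3 - <<'E'
import cv2,numpy as np
a=cv2.imread("pics/scene0.png");b=cv2.imread("pics/side0.png")
f=lambda i,u,v:cv2.resize(i[v-25:v+25,u-33:u+33],(396,300),interpolation=cv2.INTER_CUBIC)
cv2.imwrite("pics/c.png",np.vstack([np.hstack([f(a,391,217),f(a,401,273)]),np.hstack([f(b,266,314),f(b,236,271)])]))
E
```

```text
(no output)
```

View pics/c.png

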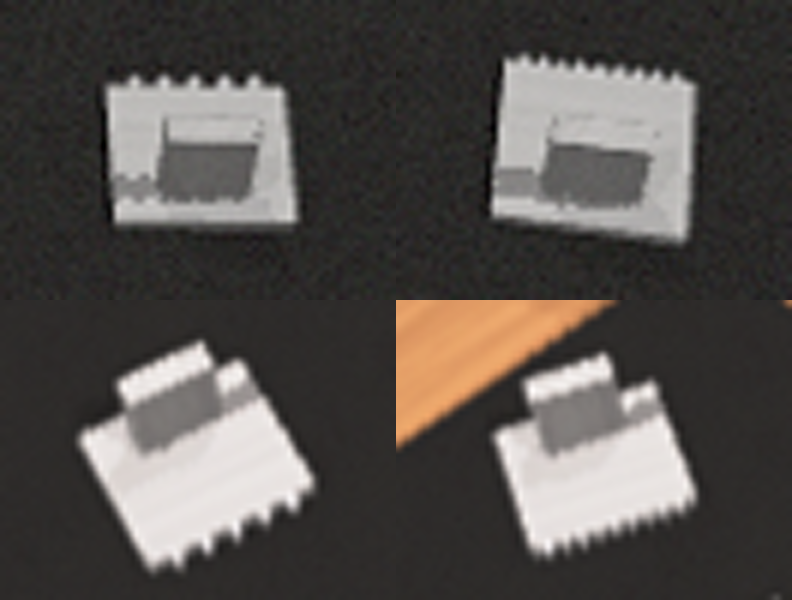

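Left column, scene (391,217) and side (266,314): five broad teeth, so this is the coarse comb. Right column, scene (401,273): nine small teeth, the fine comb. In both views the coarse comb's teeth point towards the robot. Next I'll measure poses.

```bash
cat > h.py <<'E'
import cv2,numpy as np
from rig import arm
from scipy.spatial.transform import Rotation as R
def cam(n):
    c=arm.get_calibration(n);K=c["intrinsics"]
    if "mount" in c:
        o=arm.observe();T=np.eye(4);T[:3,:3]=R.from_rotvec(o["eef_rot"]).as_matrix();T[:3,3]=o["eef_pos"];return K,T@c["mount"]
    return K,np.linalg.inv(c["camera_from_world"])
def onplane(uv,z,K,T):
    uv=np.atleast_2d(np.asarray(uv,float));r=np.c_[uv,np.ones(len(uv))]@np.linalg.inv(K).T@T[:3,:3].T
    return T[:3,3]+r*((z-T[2,3])/r[:,2])[:,None]
def cloud(d,K,T):
    v,u=np.mgrid[:480,:640];P=np.stack([(u-K[0,2])/K[0,0]*d,(v-K[1,2])/K[1,1]*d,d],-1)
    W=P@T[:3,:3].T+T[:3,3];W[d<=0]=np.nan;return W
def blob(m,seed):
    n,l=cv2.connectedComponents(m.astype(np.uint8));return l==l[seed[1],seed[0]]
E
python3 - <<'E'
from h import *
for n,sc,sl in(("scene",(377,210),(235,288)),("side",(265,322),(345,205))):
    K,T=cam(n);p=cv2.imread(f"pics/{n}0.png");W=cloud(np.load(f"{n}0.npy"),K,T)
    hsv=cv2.cvtColor(p,cv2.COLOR_BGR2HSV)
    m=(hsv[...,2]>75)&(hsv[...,1]<60)
    for nm,s,z,rz in(("comb",sc,8,100),("ledge",sl,37,5)):
        b=blob(m,s) if nm=="comb" else m&(abs(W[...,2]-37)<4)
        if nm=="ledge": b=blob(b,s)
        vu=np.argwhere(b);z0=np.nanmedian(W[b][:,2]);print(n,nm,b.sum(),"z",z0,"med",np.nanmedian(W[b],0))
        q=W[b];
        if nm=="comb":
            g=q[q[:,2]>35];print(" grip top",len(g),g.mean(0) if len(g) else 0, cv2.minAreaRect(g[:,:2].astype(np.float32)) if len(g)>4 else 0)
            k=abs(q[:,2]-8)<5;P=onplane(vu[k][:,::-1],8,K,T)
        else:P=onplane(vu[:,::-1],37,K,T)
        print(" rect",cv2.minAreaRect(P[:,:2].astype(np.float32)))
    sp=m&(W[...,2]>52)&(W[...,2]<66)
    q=W[blob(sp,(230,249) if n=="scene" else (365,218))]
    print(n,"spindle top",len(q),q.mean(0),cv2.minAreaRect(q[:,:2].astype(np.float32)))
E
```

```text
scene comb 758 z 6.551680783106804 med [493.33678505 233.16582629   6.55168078]
 grip top 92 [497.46536072 230.61305463  42.14086862] ((497.002685546875, 231.18202209472656), (34.6402702331543, 14.35245132446289), 75.55729675292969)
 rect ((478.1438293457031, 236.29994201660156), (70.25101470947266, 74.1187973022461), 76.6267318725586)
scene ledge 2458 z 35.595859378928424 med [ 585.60898504 -159.93806294   35.59585938]
 rect ((584.4384155273438, -159.29327392578125), (149.6424102783203, 96.70148468017578), 83.09302520751953)
scene spindle top 375 [ 515.79500971 -127.21610704   55.63955486] ((515.1896362304688, -126.55052947998047), (106.27784729003906, 31.106807708740234), 80.69727325439453)
side comb 956 z 8.65164109107451 med [477.59313477 240.92460241   8.65164109]
 grip top 108 [491.36643856 235.75273373  44.15277152] ((493.3081970214844, 234.54891967773438), (35.982852935791016, 15.330520629882812), 75.93750762939453)
 rect ((482.3517761230469, 238.27914428710938), (72.60840606689453, 91.88641357421875), 74.86870574951172)
side ledge 1173 z 37.29831194830638 med [ 580.18820332 -152.61541796   37.29831195]
 rect ((581.904052734375, -156.2593994140625), (153.0619659423828, 94.41993713378906), 84.42866516113281)
side spindle top 304493 [nan nan nan] ((nan, nan), (nan, 0.0), nan)
```

```bash
python3 -m handwheel '4 3 0 0 0 0 1;4 3 0 0 0 0 1;4 3 0 0 0 0 1;4 3 0 0 0 0 1;4 3 0 0 0 8 1;4 3 0 0 0 8 1;4 3 0 0 0 8 1;4 3 0 0 0 8 1'
python3 -m handwheel '0 4.8 0 0 0 7 1;0 4.8 0 0 0 7 1;0 4.8 0 0 0 7 1;0 4.8 0 0 0 7 1;0 4.8 0 0 0 2 1;0 4.8 0 0 0 0 1;0 4.8 0 0 0 0 1;0 4.8 0 0 0 0 1'
python3 -m handwheel '0.5 4.8 0 0 0 0 1;0.5 4.8 -1 0 0 0 1;0.5 4.8 -1 0 0 0 1;0.5 4.8 -1 0 0 0 1;0.5 4.5 -1 0 0 0 1;0 0 -4 0 0 0 1;0 0 0 0 0 0 1;0 0 0 0 0 0 1'
python3 - <<'E'
from h import *
o=arm.observe();K,T=cam("wrist");p,d=arm.get_image("wrist");cv2.imwrite("pics/w0.png",p);np.save("w0.npy",d);np.savez("w0c.npz",K=K,T=T)
print(o["eef_pos"],R.from_rotvec(o["eef_rot"]).as_matrix().round(3),o["time"],o["joints"])
E
```

```text
time: 0.9
eef_pos: [467.9, -365.9, 231.0]
eef_rot: [-2.892, -1.225, 0.0]
contact_force: [0.5, -0.6, 0.0]
gripper_width: 0.999
grasp_force: 0.0
time: 1.7
eef_pos: [466.1, 18.4, 231.2]
eef_rot: [-2.483, -1.924, 0.0]
contact_force: [0.2, -0.8, 0.3]
gripper_width: 0.998
grasp_force: 0.0
time: 2.5
eef_pos: [490.6, 253.0, 150.7]
eef_rot: [-2.482, -1.924, 0.005]
contact_force: [0.4, -0.8, 0.1]
gripper_width: 1.001
grasp_force: 0.0
[490.60785411 252.99172012 150.66451105] [[ 0.249  0.968 -0.003]
 [ 0.968 -0.249 -0.001]
 [-0.002 -0.003 -1.   ]] 2.5 [ 2.73746630e-01  5.41273643e-01  1.69156558e+00 -2.54113120e-04
  9.12219102e-01  5.25728637e-01]
```

View pics/w0.png

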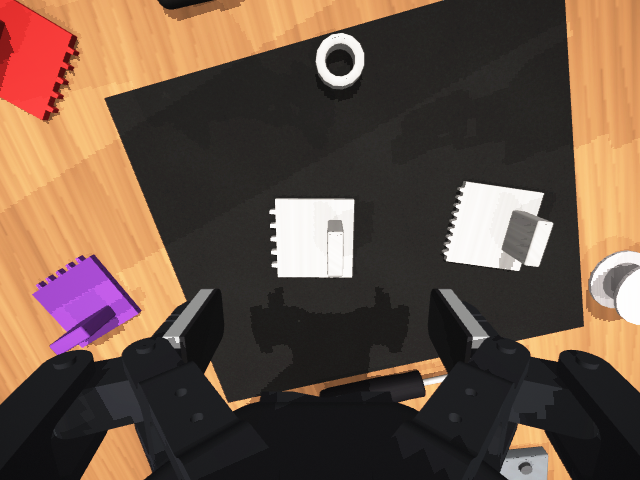

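The wrist view shows the coarse comb (five teeth, plate 275–354 × 198–277, grip top at about (335,255)). The fine comb is at (498,225). Next I'll measure the coarse comb's pose.

```bash
python3 - <<'E'
from h import *
c=np.load("w0c.npz");K,T=c["K"],c["T"];p=cv2.imread("pics/w0.png");W=cloud(np.load("w0.npy"),K,T)
b=blob((p.min(2)>90),(300,220))
ct=max(cv2.findContours(b.astype(np.uint8),0,1)[0],key=cv2.contourArea)[:,0]
print("z plate",np.nanmedian(W[b][:,2]))
P=onplane(ct,8,K,T)[:,:2]
r=cv2.minAreaRect(P.astype(np.float32));print(r,cv2.boxPoints(r))
# grip top
g=b&(W[...,2]>38);print(g.sum(),np.median(W[g],0))
P=onplane(np.argwhere(g)[:,::-1],46,K,T)[:,:2];print("grip",cv2.minAreaRect(P.astype(np.float32)))
E
```

```text
z plate 8.034450630019649
((473.95098876953125, 238.65805053710938), (71.01744079589844, 71.77609252929688), 75.59640502929688) [[430.35815 213.19263]
 [499.87817 195.33829]
 [517.5438  264.12347]
 [448.0238  281.9778 ]]
729 [493.13143383 235.39468211  45.77569257]
grip ((493.125, 235.11868286132812), (37.59062576293945, 11.712679862976074), 74.27628326416016)
```

```bash
python3 -m handwheel '0.2 -1.8 -3 0 0 0 1;0 0 -3 0 0 0 1;0 0 -3 0 0 0 1;0 0 -2.5 0 0 0 0.2;0 0 -1 0 0 0 0.2;0 0 -0.9 0 0 0 0.2;0 0 0 0 0 0 0.2;0 0 0 0 0 0 0.2'
```

```text
time: 3.35
eef_pos: [494.6, 235.5, 18.4]
eef_rot: [2.483, 1.924, 0.003]
contact_force: [-0.8, 0.3, 0.0]
gripper_width: 0.598
grasp_force: 0.0
```

```bash
python3 -m handwheel '-0.1 0 -0.2 0 0 0 -0.4;0 0 0 0 0 0 -0.6;0 0 0 0 0 0 -1;0 0 0 0 0 0 -1;0 0 0 0 0 0 -1;0 0 0 0 0 0 -1;0 0 0 0 0 0 -1;0 0 0 0 0 0 -1'
```

```text
time: 4.15
eef_pos: [493.0, 235.7, 16.0]
eef_rot: [2.483, 1.925, 0.002]
contact_force: [-0.1, 0.8, 6.0]
gripper_width: 0.129
grasp_force: 59.8
```

```bash
python3 -m handwheel '0 0 2 0 0 0 -1;0 0 4 0 0 0 -1;0 0 4 0 0 0 -1;0 0 4 0 0 0 -1;0 0 3 0 0 0 -1;0.6 -3 0 0 0 2 -1;0.6 -4.5 0 0 0 2 -1;0.6 -4.5 0 0 0 2.2 -1'
python3 -m handwheel '0.6 -4.5 0 0 0 2 -1;0.6 -4.5 0 0 0 0 -1;0.6 -4.5 0 0 0 0 -1;0.6 -4.5 0 0 0 0 -1;0.6 -4.5 0 0 0 0 -1;0.6 -4.5 0 0 0 0 -1;0.6 -4.5 0 0 0 0 -1;0.6 -4.5 0 0 0 0 -1'
python3 -m handwheel '0.6 -4.5 0 0 0 0 -1;0.6 -4.5 0 0 0 0 -1;0 -3 0 0 0 0 -1;0 -1 0 0 0 0 -1;0 0 0 0 0 0 -1;0 0 0 0 0 0 -1;0 0 0 0 0 0 -1'
python3 - <<'E'
from h import *
o=arm.observe();K,T=cam("wrist");p,d=arm.get_image("wrist");cv2.imwrite("pics/w1.png",p);np.save("w1.npy",d);np.savez("w1c.npz",K=K,T=T)
print(o["eef_pos"],R.from_rotvec(o["eef_rot"]).as_matrix().round(3))
E
```

```text
time: 4.95
eef_pos: [510.0, 114.8, 185.1]
eef_rot: [-2.371, -2.061, 0.001]
contact_force: [0.5, -0.3, -3.0]
gripper_width: 0.128
grasp_force: 59.0
time: 5.75
eef_pos: [557.8, -245.9, 184.2]
eef_rot: [-2.337, -2.095, 0.001]
contact_force: [1.0, 0.0, -2.7]
gripper_width: 0.134
grasp_force: 59.0
time: 6.45
eef_pos: [570.5, -372.2, 184.9]
eef_rot: [-2.335, -2.098, -0.0]
contact_force: [-0.0, 0.5, -3.3]
gripper_width: 0.13
grasp_force: 59.0
[ 570.45296675 -372.20718208  184.87652368] [[ 0.107  0.994 -0.001]
 [ 0.994 -0.107  0.002]
 [ 0.002 -0.002 -1.   ]]
```

View pics/w1.png

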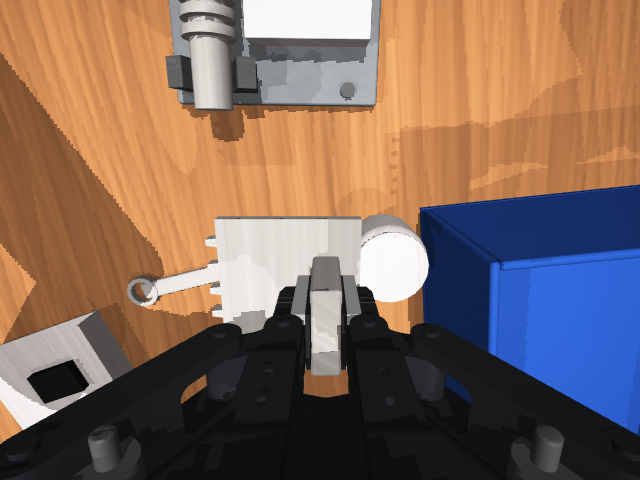

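The held comb sits square in the image: top edge at row 217, and four teeth visible at column ~210. The stand is only partly in view at the top. I'll shift +9.5 cm in y to bring more of the thread into view.

```bash
python3 -m handwheel '0 3 0 0 0 0 -1;0 3.5 0 0 0 0 -1;0 3 0 0 0 0 -1;0 0 0 0 0 0 -1;0 0 0 0 0 0 -1;0 0 0 0 0 0 -1'
python3 - <<'E'
from h import *
o=arm.observe();K,T=cam("wrist");p,d=arm.get_image("wrist");cv2.imwrite("pics/w2.png",p);np.save("w2.npy",d);np.savez("w2c.npz",K=K,T=T,pos=o["eef_pos"],rot=o["eef_rot"])
print(o["eef_pos"])
W=cloud(d,K,T)
E
```

```text
time: 7.1
eef_pos: [571.2, -279.7, 185.8]
eef_rot: [2.337, 2.097, -0.0]
contact_force: [0.1, -0.6, -2.8]
gripper_width: 0.129
grasp_force: 59.0
[ 571.15328486 -279.72706594  185.82010598]
```

View pics/w2.png

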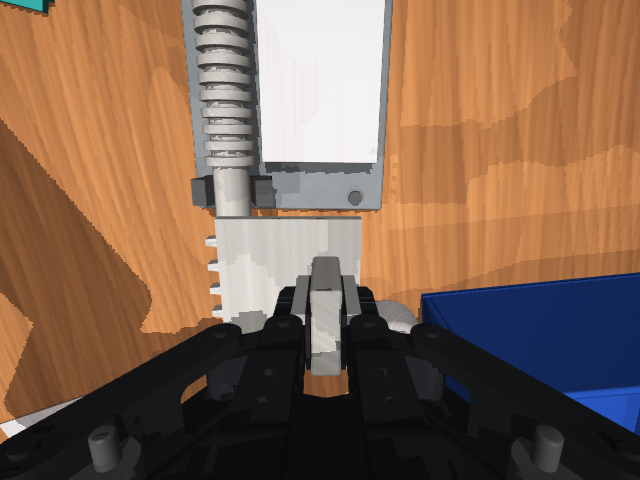

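```bash
python3 - <<'E'
from h import *
c=np.load("w2c.npz");K,T=c["K"],c["T"];p=cv2.imread("pics/w2.png");d=np.load("w2.npy");W=cloud(d,K,T)
pos=c["pos"];g=p.min(2).astype(int)
# ledge
L=blob((g>190)&(abs(W[...,2]-37)<5),(320,100));P=onplane(np.argwhere(L)[:,::-1],37,K,T)[:,:2]
print("ledge z",np.nanmedian(W[L][:,2]),cv2.boxPoints(cv2.minAreaRect(P.astype(np.float32))).round(1).tolist(),cv2.minAreaRect(P.astype(np.float32))[2])
# comb edges: front edge by contour, in tool-centred coords
B=blob((g>95)&(abs(W[...,2]-(pos[2]-8))<6),(280,235));P=onplane(np.argwhere(B)[:,::-1],pos[2]-8,K,T)-pos
print("comb z",np.nanmedian(W[B][:,2])-pos[2])
Rt=R.from_rotvec(c["rot"]).as_matrix();Q=P[:,:2]@Rt[:2,:2]  # tool x,y
np.save("Q.npy",Q)
for x in np.arange(-12,42,1.0):
    s=Q[abs(Q[:,0]-x)<.6]; print(int(x),s[:,1].min().round(1) if len(s) else None,end="; ")
print("max toolx",np.percentile(Q[:,0],99.5))
s=slice
cr=cv2.resize(p[0:260,180:280],(300,780),interpolation=cv2.INTER_CUBIC)
S=W[0:165,190:256].reshape(-1,3);S=S[(S[:,2]>50)&(S[:,2]<66)];print("spindle",len(S),np.percentile(S[:,2],[50,98]))
S=S[S[:,2]>55]
m=np.polyfit(S[:,1],S[:,0],1);print("axis x=%.4f*y+%.2f"%tuple(m),"at y=-160",np.polyval(m,-160),"y range",S[:,1].min(),S[:,1].max())
cv2.imwrite("pics/c2.png",cv2.resize(p[0:260,170:400],(531,600),interpolation=cv2.INTER_CUBIC))
E
```

```text
ledge z 36.877361443863066 [[524.4000244140625, -227.10000610351562], [617.9000244140625, -238.1999969482422], [631.7000122070312, -122.19999694824219], [538.2000122070312, -111.0999984741211]] 83.2095947265625
comb z -8.178127543331954
-12 -54.2; -11 -53.2; -10 -52.6; -9 -49.6; -8 -50.0; -7 -50.0; -6 -49.9; -5 -49.8; -4 -52.1; -3 -54.9; -2 -54.8; -1 -54.7; 0 -54.1; 1 -53.5; 2 -52.5; 3 -49.6; 4 -50.0; 5 -49.9; 6 -49.8; 7 -49.8; 8 -54.2; 9 -54.7; 10 -54.6; 11 -54.9; 12 -54.9; 13 -53.4; 14 -50.0; 15 -49.9; 16 -49.9; 17 -49.8; 18 -49.7; 19 -49.6; 20 -52.2; 21 -54.9; 22 -54.8; 23 -54.7; 24 -54.6; 25 -52.7; 26 -49.9; 27 -49.8; 28 -49.7; 29 -49.7; 30 -49.6; 31 -49.9; 32 -49.8; 33 -49.8; 34 -48.8; 35 None; 36 None; 37 None; 38 None; 39 None; 40 None; 41 None; max toolx 33.775751988917584
spindle 6437 [55.73487609 60.36474484]
axis x=0.1154*y+526.12 at y=-160 507.66108253983725 y range -226.3724316338141 -113.98459173833945
```

View pics/c2.png

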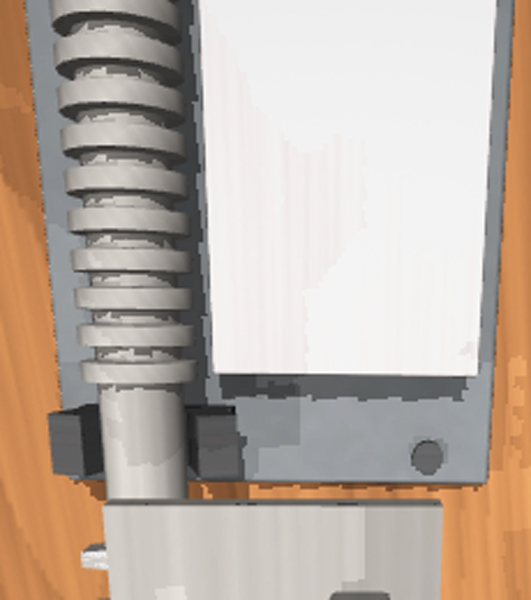

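```bash
python3 - <<'E'
from h import *
c=np.load("w2c.npz");K,T=c["K"],c["T"];p=cv2.imread("pics/w2.png");d=np.load("w2.npy");W=cloud(d,K,T)
a=np.radians(-6.7);ex=np.array([np.cos(a),np.sin(a)]);ey=np.array([-ex[1],ex[0]])
A=np.array([580,-158.2])-70*ex
V=W[:175,185:262].reshape(-1,3);V=V[np.isfinite(V[:,0])]
X=(V[:,:2]-A)@ex;Y=(V[:,:2]-A)@ey;Z=V[:,2]-40
k=(Z>3)&(abs(X)<26);X,Y,Z=X[k],Y[k],Z[k]
# circle fit on ridge tops: search axis offset by crest points symmetric
r=np.hypot(X,Z);print("r pct",np.percentile(r,[50,90,98]))
from scipy.optimize import least_squares
kk=r>17.5
f=least_squares(lambda q:np.hypot(X[kk]-q[0],Z[kk]-q[1])-20,[0,0],loss="soft_l1");print("axis offset x,z",f.x)
X-=f.x[0];Z-=f.x[1];r=np.hypot(X,Z);th=np.degrees(np.arctan2(Z,X))
for lo,hi in((15,35),(35,55),(55,75),(75,95),(95,115),(115,140)):
    for nm,s in(("crest",(r>18.5)&(r<21.5)),("root",(r<16)&(r>13))):
        m=s&(th>=lo)&(th<hi)&(Y<20);z=np.exp(2j*np.pi*Y[m]/12).mean() if m.sum() else 0
        print(lo,nm,m.sum(),"phase mm",round(np.angle(z)/2/np.pi*12,2),"conc",round(abs(z),2))
E
```

```text
r pct [18.01278913 21.08231716 21.88667173]
axis offset x,z [-2.16068657 -0.45631365]
15 crest 413 phase mm -2.18 conc 0.54
15 root 212 phase mm 4.28 conc 0.71
35 crest 596 phase mm -2.01 conc 0.54
35 root 334 phase mm 4.15 conc 0.73
55 crest 739 phase mm -2.08 conc 0.54
55 root 391 phase mm 4.11 conc 0.74
75 crest 779 phase mm -2.09 conc 0.53
75 root 400 phase mm 4.13 conc 0.75
95 crest 709 phase mm -2.08 conc 0.53
95 root 358 phase mm 4.16 conc 0.75
115 crest 557 phase mm -2.09 conc 0.53
115 root 304 phase mm 4.29 conc 0.74
```

```bash
python3 -m handwheel '0.5 3 0 0 0 0 -1;0.5 3.5 0 0 0 0 -1;0.6 3.5 0 0 0 0 -1;0.6 2.6 -2 0 0 0 -1;0 0 -4 0 0 0 -1;0 0 -4 0 0 0 -1;0 0 -2 0 0 0 -1;0 0 0 0 0 0 -1'
python3 -m handwheel '0 0 0 0 0 0 -1;0 0 0 0 0 0 -1;0 0 -0.5 0 0 0 -1;0 0 0 0 0 0 -1;0 0 0 0 0 0 -1'
```

```text
time: 7.95
eef_pos: [590.5, -153.4, 61.9]
eef_rot: [-2.335, -2.092, 0.005]
contact_force: [-0.6, 0.7, -2.6]
gripper_width: 0.134
grasp_force: 59.0
time: 8.45
eef_pos: [592.8, -153.6, 60.9]
eef_rot: [2.338, 2.097, 0.0]
contact_force: [-0.6, -0.2, -2.3]
gripper_width: 0.128
grasp_force: 59.1
```

```bash
python3 -m handwheel '0 0 -0.4 0 0 0 -1;0 0 -0.3 0 0 0 -1;0 0 0 0 0 0 -1;0 0 0 0 0 0 -1'
python3 -m handwheel '0 0 -0.1 0 0 0 -1;0 0 0 0 0 0 -1;0 0 0 0 0 0 -1'
python3 -m handwheel '0 0 -0.1 0 0 0 -1;0 0 0 0 0 0 -1;0 0 0 0 0 0 -1'
```

```text
time: 8.85
eef_pos: [592.5, -153.4, 53.1]
eef_rot: [-2.338, -2.097, 0.0]
contact_force: [0.9, 0.4, -2.5]
gripper_width: 0.129
grasp_force: 59.1
time: 9.15
eef_pos: [592.6, -153.5, 52.3]
eef_rot: [-2.339, -2.097, 0.0]
contact_force: [-0.8, -0.7, -2.5]
gripper_width: 0.131
grasp_force: 59.1
time: 9.45
eef_pos: [592.6, -153.5, 51.3]
eef_rot: [-2.339, -2.097, -0.0]
contact_force: [-0.2, -0.7, -3.1]
gripper_width: 0.131
grasp_force: 59.1
```

```bash
python3 -m handwheel '0 0 -0.05 0 0 0 -1;0 0 0 0 0 0 -1;0 0 0 0 0 0 -1'
python3 -m handwheel '0 0 -0.05 0 0 0 -1;0 0 0 0 0 0 -1;0 0 0 0 0 0 -1'
```

```text
time: 9.75
eef_pos: [592.7, -153.6, 51.0]
eef_rot: [2.339, 2.097, 0.0]
contact_force: [-0.6, 0.8, -0.9]
gripper_width: 0.134
grasp_force: 59.3
time: 10.05
eef_pos: [592.7, -153.6, 51.0]
eef_rot: [2.339, 2.097, 0.0]
contact_force: [-1.9, 1.7, 4.6]
gripper_width: 0.129
grasp_force: 60.3
```

```bash
python3 -m handwheel '0 0 0.03 0 0 0 -1;0 0 0 0 0 0 -1;0 0 0 0 0 0 -1'; python3 - <<'E'
from h import *
o=arm.observe();K,T=cam("wrist");p,d=arm.get_image("wrist");cv2.imwrite("pics/w3.png",p);np.save("w3.npy",d);np.savez("w3c.npz",K=K,T=T,pos=o["eef_pos"],rot=o["eef_rot"])
cv2.imwrite("pics/w3c.png",cv2.resize(p[60:360,60:400],(680,600),interpolation=cv2.INTER_CUBIC))
E
```

```text
time: 10.35
eef_pos: [592.7, -153.6, 51.0]
eef_rot: [2.339, 2.097, 0.0]
contact_force: [-2.1, -0.3, 5.5]
gripper_width: 0.133
grasp_force: 60.1
```

View pics/w3c.png

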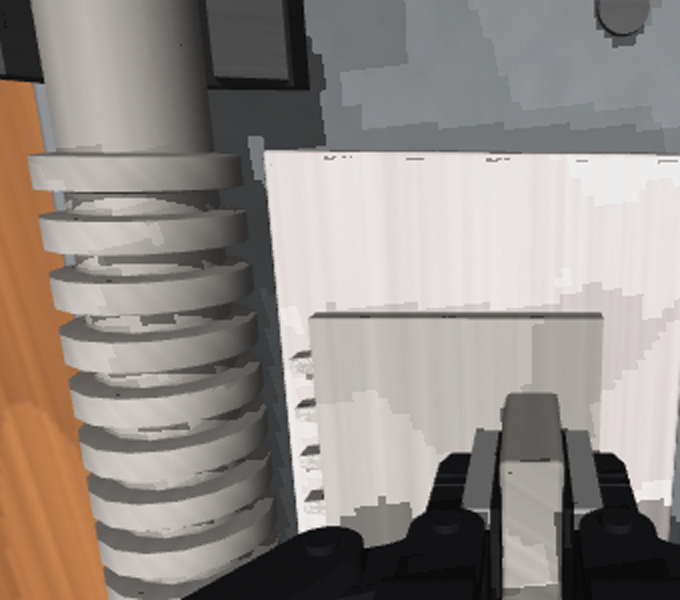

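The comb lies flat on the ledge with teeth at about (303,355–495) in the crop, square to the spindle and with a clear gap to the thread. Now I'll compare tooth and groove positions in this same view.

```bash
python3 - <<'E'
from h import *
c=np.load("w3c.npz");K,T=c["K"],c["T"];p=cv2.imread("pics/w3.png");d=np.load("w3.npy");W=cloud(d,K,T)
a=np.radians(-6.7);ex=np.array([np.cos(a),np.sin(a)]);ey=np.array([-ex[1],ex[0]])
A=np.array([580,-158.2])-70*ex
V=W[120:330,70:205].reshape(-1,3);V=V[np.isfinite(V[:,0])]
X=(V[:,:2]-A)@ex;Y=(V[:,:2]-A)@ey;Z=V[:,2]-40
k=(Z>3)&(abs(X)<26)&(Y>-20);X,Y,Z=X[k],Y[k],Z[k]
from scipy.optimize import least_squares
kk=np.hypot(X,Z)>17.5
f=least_squares(lambda q:np.hypot(X[kk]-q[0],Z[kk]-q[1])-20,[0,0],loss="soft_l1");print("axis off",f.x,"Y range",Y.min(),Y.max())
X-=f.x[0];Z-=f.x[1];r=np.hypot(X,Z);th=np.degrees(np.arctan2(Z,X))
for lo,hi in((10,40),(40,70),(70,100),(100,140)):
    for nm,s in(("crest",(r>18.5)&(r<21.5)),("root",(r<16.5)&(r>12))):
        m=s&(th>=lo)&(th<hi);z=np.exp(2j*np.pi*Y[m]/12).mean() if m.sum() else 0
        print(lo,nm,m.sum(),round(np.angle(z)/2/np.pi*12,2),round(abs(z),2))
# teeth: dark side faces against white ledge: profile along tooth line
g=p.min(2)
for x0 in (-2,-3):
    Yg=np.arange(-45,45,.5);pt=A+f.x[0]*ex+np.outer(np.ones_like(Yg),(0)*ex)
    tip=(c["pos"][:2]-A)@ex-55; 
    P=np.c_[A+np.outer(np.full_like(Yg,tip+5+x0),ex)+np.outer(Yg,ey),np.full_like(Yg,43.)]
    C=(P-T[:3,3])@T[:3,:3];uv=C@K.T;uv=uv[:,:2]/uv[:,2:]
    I=cv2.remap(g,uv[:,:1].astype(np.float32),uv[:,1:].astype(np.float32),1)[:,0]
    print("tip X",tip,x0);print(" ".join(f"{y:.1f}:{i}" for y,i in zip(Yg,I) if -40<y<32 ))
E
```

```text
axis off [-1.94852439 -0.50169971] Y range -16.630786797980843 80.41827324785892
10 crest 2087 -1.46 0.54
10 root 1052 3.5 0.68
40 crest 3018 -1.53 0.54
40 root 1646 3.74 0.71
70 crest 3099 -1.48 0.53
70 root 1550 3.75 0.72
100 crest 2258 -1.18 0.49
100 root 1090 3.54 0.71
tip X 27.08571419332148 -2
-39.5:30 -39.0:31 -38.5:31 -38.0:31 -37.5:31 -37.0:31 -36.5:30 -36.0:27 -35.5:23 -35.0:21 -34.5:22 -34.0:21 -33.5:20 -33.0:20 -32.5:21 -32.0:21 -31.5:21 -31.0:21 -30.5:22 -30.0:21 -29.5:21 -29.0:20 -28.5:20 -28.0:20 -27.5:18 -27.0:17 -26.5:17 -26.0:17 -25.5:17 -25.0:17 -24.5:18 -24.0:18 -23.5:18 -23.0:18 -22.5:17 -22.0:18 -21.5:30 -21.0:30 -20.5:31 -20.0:31 -19.5:26 -19.0:20 -18.5:17 -18.0:17 -17.5:18 -17.0:17 -16.5:17 -16.0:18 -15.5:17 -15.0:17 -14.5:19 -14.0:98 -13.5:224 -13.0:227 -12.5:234 -12.0:234 -11.5:234 -11.0:234 -10.5:228 -10.0:213 -9.5:217 -9.0:214 -8.5:201 -8.0:211 -7.5:221 -7.0:192 -6.5:138 -6.0:87 -5.5:86 -5.0:87 -4.5:86 -4.0:87 -3.5:202 -3.0:223 -2.5:223 -2.0:223 -1.5:223 -1.0:223 -0.5:228 0.0:233 0.5:233 1.0:233 1.5:216 2.0:191 2.5:211 3.0:214 3.5:193 4.0:195 4.5:204 5.0:2
[... 1052 characters left out ...]
216 -8.5:207 -8.0:215 -7.5:226 -7.0:195 -6.5:130 -6.0:87 -5.5:87 -5.0:89 -4.5:96 -4.0:160 -3.5:215 -3.0:223 -2.5:223 -2.0:223 -1.5:223 -1.0:223 -0.5:228 0.0:233 0.5:233 1.0:204 1.5:165 2.0:189 2.5:216 3.0:210 3.5:205 4.0:210 4.5:214 5.0:202 5.5:121 6.0:87 6.5:87 7.0:93 7.5:134 8.0:219 8.5:223 9.0:222 9.5:221 10.0:231 10.5:232 11.0:232 11.5:232 12.0:231 12.5:231 13.0:231 13.5:232 14.0:223 14.5:209 15.0:225 15.5:202 16.0:213 16.5:222 17.0:201 17.5:107 18.0:60 18.5:84 19.0:96 19.5:214 20.0:221 20.5:221 21.0:221 21.5:221 22.0:221 22.5:222 23.0:231 23.5:231 24.0:231 24.5:229 25.0:221 25.5:216 26.0:199 26.5:191 27.0:197 27.5:196 28.0:198 28.5:210 29.0:206 29.5:126 30.0:88 30.5:98 31.0:202 31.5:220
```

```bash
python3 -m handwheel '0 0.04 0.02 0 0 0 -1;-0.2 0.023 0 0 0 0 -1;-0.2 0.023 0 0 0 0 -1;-0.2 0.023 0 0 0 0 -1;-0.2 0.023 0 0 0 0 -1;0 0 0 0 0 0 -1;0 0 0 0 0 0 -1;0 0 0 0 0 0 -1'
python3 -m handwheel '-0.1 0.012 0 0 0 0 -1;0 0 0 0 0 0 -1;0 0 0 0 0 0 -1'
python3 -m handwheel '-0.1 0.012 0 0 0 0 -1;0 0 0 0 0 0 -1;0 0 0 0 0 0 -1'
```

```text
time: 11.2
eef_pos: [585.0, -152.4, 51.0]
eef_rot: [2.338, 2.097, 0.0]
contact_force: [2.2, -1.9, 3.1]
gripper_width: 0.132
grasp_force: 59.9
time: 11.5
eef_pos: [584.0, -152.3, 51.0]
eef_rot: [2.338, 2.097, 0.001]
contact_force: [3.5, -1.7, 3.9]
gripper_width: 0.127
grasp_force: 60.0
time: 11.8
eef_pos: [582.9, -152.1, 51.0]
eef_rot: [2.339, 2.097, 0.0]
contact_force: [3.8, -0.6, 4.4]
gripper_width: 0.129
grasp_force: 60.1
```

```bash
python3 -m handwheel '-0.1 0.012 0 0 0 0 -1;0 0 0 0 0 0 -1;0 0 0 0 0 0 -1'
python3 -m handwheel '-0.1 0.012 0 0 0 0 -1;0 0 0 0 0 0 -1;0 0 0 0 0 0 -1'
python3 -m handwheel '-0.05 0.006 0 0 0 0 -1;0 0 0 0 0 0 -1;0 0 0 0 0 0 -1'
```

```text
time: 12.1
eef_pos: [581.9, -151.9, 51.0]
eef_rot: [2.338, 2.097, 0.0]
contact_force: [4.7, -0.6, 4.7]
gripper_width: 0.134
grasp_force: 60.2
time: 12.4
eef_pos: [580.9, -151.8, 51.0]
eef_rot: [2.339, 2.097, 0.001]
contact_force: [4.5, -0.4, 4.8]
gripper_width: 0.131
grasp_force: 60.2
time: 12.7
eef_pos: [580.5, -151.8, 51.0]
eef_rot: [2.338, 2.097, 0.001]
contact_force: [4.6, -1.4, 5.3]
gripper_width: 0.13
grasp_force: 60.2
```

```bash
python3 -m handwheel '-0.05 0.006 0.03 0 0 0 -1;0 0 0 0 0 0 -1;0 0 0 0 0 0 -1'
python3 -m handwheel '-0.05 0.006 0 0 0 0 -1;0 0 0 0 0 0 -1;0 0 0 0 0 0 -1'
python3 -m handwheel '-0.05 0.006 0 0 0 0 -1;0 0 0 0 0 0 -1;0 0 0 0 0 0 -1'
```

```text
time: 13.0
eef_pos: [579.3, -151.5, 51.0]
eef_rot: [-2.338, -2.097, 0.001]
contact_force: [3.2, -0.7, 4.2]
gripper_width: 0.131
grasp_force: 60.1
time: 13.3
eef_pos: [579.0, -151.5, 51.0]
eef_rot: [-2.339, -2.097, 0.0]
contact_force: [4.4, -1.3, 3.3]
gripper_width: 0.126
grasp_force: 59.9
time: 13.6
eef_pos: [578.7, -151.5, 51.0]
eef_rot: [-2.339, -2.097, -0.0]
contact_force: [5.6, -0.4, 2.0]
gripper_width: 0.131
grasp_force: 59.8
```

```bash
python3 -m handwheel '-0.05 0.006 0 0 0 0 -1;0 0 0 0 0 0 -1;0 0 0 0 0 0 -1'
python3 -m handwheel '-0.03 0.003 0 0 0 0 -1;0 0 0 0 0 0 -1;0 0 0 0 0 0 -1'
```

```text
time: 13.9
eef_pos: [578.6, -151.5, 51.0]
eef_rot: [2.339, 2.096, 0.001]
contact_force: [6.1, -0.8, 1.2]
gripper_width: 0.132
grasp_force: 59.7
time: 14.2
eef_pos: [578.6, -151.5, 51.1]
eef_rot: [2.339, 2.096, 0.002]
contact_force: [6.0, -0.3, 1.4]
gripper_width: 0.128
grasp_force: 59.7
```

```bash
python3 -m handwheel '-0.03 0.003 0 0 0 0 -1;0 0 0 0 0 0 -1;0 0 0 0 0 0 -1;0 0 0 0 0 0 -1'; python3 -m handwheel '0 0 0 0 0 0 -1;0 0 0 0 0 0 -1'; python3 - <<'E'
from h import *
o=arm.observe();K,T=cam("wrist");p,d=arm.get_image("wrist");cv2.imwrite("pics/w4.png",p)
cv2.imwrite("pics/w4c.png",cv2.resize(p[100:340,100:340],(600,600),interpolation=cv2.INTER_CUBIC))
E
```

```text
time: 14.6
eef_pos: [578.5, -151.5, 51.1]
eef_rot: [2.338, 2.095, 0.002]
contact_force: [5.6, -0.2, 1.7]
gripper_width: 0.128
grasp_force: 59.6
time: 14.8
eef_pos: [578.5, -151.5, 51.1]
eef_rot: [2.338, 2.095, 0.002]
contact_force: [5.4, -1.0, 0.8]
gripper_width: 0.128
grasp_force: 59.6
```

View pics/w4c.png

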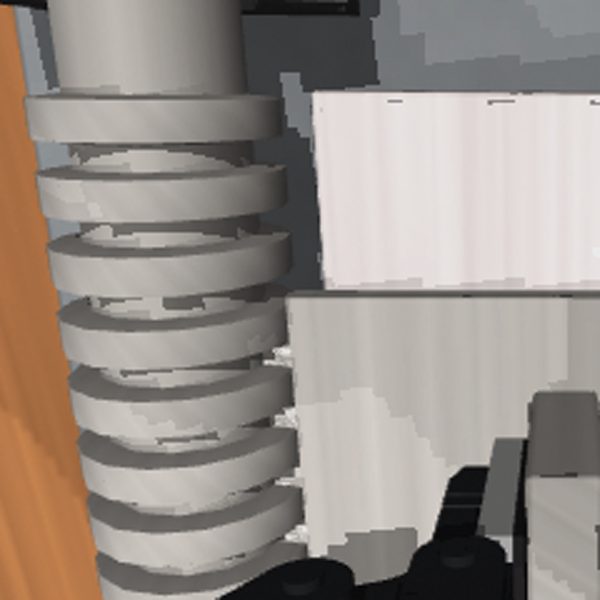

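The teeth are in the grooves and the comb's edge is against the crests. The travel also fits: tips about 15 mm from the axis. I'll press a little more and hold for a second.

```bash
python3 -m handwheel '-0.05 0.006 -0.02 0 0 0 -1;0 0 0 0 0 0 -1;0 0 0 0 0 0 -1;0 0 0 0 0 0 -1;0 0 0 0 0 0 -1'; python3 -m handwheel '0 0 0 0 0 0 -1;0 0 0 0 0 0 -1;0 0 0 0 0 0 -1;0 0 0 0 0 0 -1;0 0 0 0 0 0 -1;0 0 0 0 0 0 -1;0 0 0 0 0 0 -1'
```

```text
time: 15.35
eef_pos: [578.5, -151.6, 51.1]
eef_rot: [2.338, 2.095, 0.003]
contact_force: [6.6, 0.0, 1.3]
gripper_width: 0.126
grasp_force: 59.9
time: 16.05
eef_pos: [578.5, -151.6, 51.1]
eef_rot: [2.338, 2.095, 0.003]
contact_force: [6.7, -0.7, 1.7]
gripper_width: 0.129
grasp_force: 59.9
```

```bash
python3 -m handwheel '0.08 -0.01 0 0 0 0 -1;0 0 0 0 0 0 -1;0 0 0 0 0 0 -0.6;0 0 0 0 0 0 -0.4;0 0 0 0 0 0 -0.3;0 0 0 0 0 0 -0.3;0 0 0 0 0 0 -0.3'
python3 -m handwheel '0 0 0.2 0 0 0 -0.3;0 0 0.5 0 0 0 -0.3;0 0 1 0 0 0 -0.3;0 0 2 0 0 0 -0.3;0 0 4 0 0 0 -0.3;0 0 4 0 0 0 -0.3;0 0 2 0 0 0 -0.3;0 0 0 0 0 0 -0.3'
python3 -m handwheel '0 -4 0 0 0 0 -0.3;0 -4 0 0 0 0 -0.3;0 -2 0 0 0 0 -0.3;0 0 0 0 0 0 -0.3;0 0 0 0 0 0 -0.3'
python3 - <<'E'
from h import *
K,T=cam("wrist");p,d=arm.get_image("wrist");cv2.imwrite("pics/w5.png",p);np.save("w5.npy",d);np.savez("w5c.npz",K=K,T=T)
E
```

```text
time: 16.75
eef_pos: [577.0, -151.1, 50.5]
eef_rot: [-2.337, -2.096, 0.001]
contact_force: [0.3, 0.5, -0.8]
gripper_width: 0.348
grasp_force: 0.0
time: 17.55
eef_pos: [580.2, -152.4, 192.7]
eef_rot: [2.332, 2.092, 0.006]
contact_force: [1.1, -0.2, -0.9]
gripper_width: 0.355
grasp_force: 0.0
time: 18.05
eef_pos: [577.0, -250.6, 187.0]
eef_rot: [-2.338, -2.094, -0.0]
contact_force: [0.7, 0.3, -0.4]
gripper_width: 0.351
grasp_force: 0.0
```

View pics/w5.png

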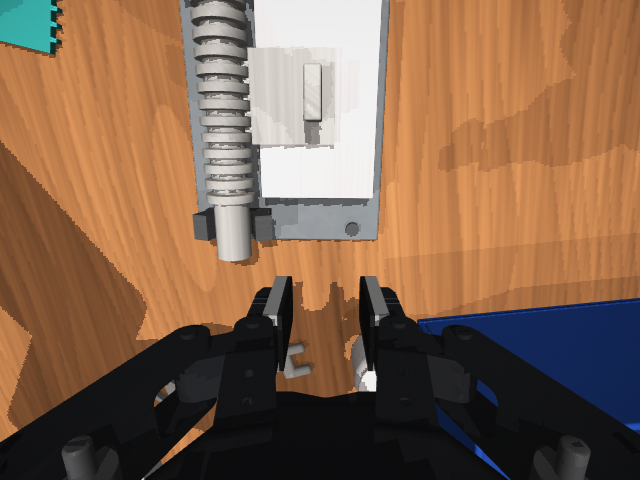

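The comb sits at (295,97), its edge touching the crests at column ~250, with no teeth showing. The gripper is clear. A quick numeric check, then I'll hand in.

```bash
python3 - <<'E'
from h import *
c=np.load("w5c.npz");K,T=c["K"],c["T"];W=cloud(np.load("w5.npy"),K,T)
a=np.radians(-6.7);ex=np.array([np.cos(a),np.sin(a)]);ey=np.array([-ex[1],ex[0]]);A=np.array([580,-158.2])-70*ex
V=W[40:150,245:345].reshape(-1,3);V=V[np.isfinite(V[:,0])]
L=np.c_[(V[:,:2]-A)@ex,(V[:,:2]-A)@ey,V[:,2]]
g=L[L[:,2]>75];r=cv2.minAreaRect(g[:,:2].astype(np.float32));print("grip",r,np.median(g[:,2]))
q=L[(abs(L[:,2]-43)<3)&(L[:,0]>24)&(L[:,0]<55)&(abs(L[:,1]-4)<30)];M=np.linalg.lstsq(np.c_[q[:,:2],np.ones(len(q))],q[:,2],rcond=None)[0]
print("plate tilt deg",np.degrees(M[:2]),"z",np.median(q[:,2]),"n",len(q))
V=W[10:200,188:250].reshape(-1,3);V=V[np.isfinite(V[:,0])];X=(V[:,:2]-A)@ex;Z=V[:,2]-40
from scipy.optimize import least_squares
k=(Z>3)&(np.hypot(X,Z)>17.5)&(abs(X)<24)
print("axis",least_squares(lambda t:np.hypot(X[k]-t[0],Z[k]-t[1])-20,[0,0],loss="soft_l1").x)
E
```

```text
grip ((67.74565124511719, 4.111835479736328), (12.062739372253418, 35.78618621826172), 0.21640360355377197) 80.82411998972984
plate tilt deg [-0.04938697 -0.00858906] z 42.92345989927671 n 3302
axis [-2.12736308 -0.41732879]
```

The grip is 69.9 mm from the axis (70 expected when home), the plate tilts less than 0.1° and its top is at 42.9 mm (43 expected), so the comb is fully seated.

```bash
python3 -c "
from rig import arm
print(arm.job_done())"
```

```text
the job is handed in; nothing more can be done
None
```

The coarse (five-tooth) comb is seated flat and fully home in the thread near its middle; I pressed it at about 6–7 N for just over a second, released it, and handed the job in at about 18 s.

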